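Lock the drive of the laboratory shaker

ROBOT

A 6-joint arm with a two-finger parallel gripper is mounted at the origin on the work surface. World frame = base frame: x ahead of the robot, y to its left, z up, the work surface at z = 0. Lengths are in m, angles in degrees, forces in N, time in s.
With the tool pointing down it reaches from about 0.25 to 0.8 m from the base axis. Payload 8.5 kg.
Tool frame: the origin (TCP) lies midway between the tips of the shut fingers; the grasp point (between the pads) lies 19 mm behind it; z points along the fingers, x is the direction in which the jaws open and shut, and the axes are right-handed (so a half turn about z gives the same grasp; the last joint's range is limited). The gripper opens to 85 mm and grips with 20 to 120 N. Pads are 22 mm wide; open, the fingers measure 114 mm over their backs; the gripper's body (76 mm by 85 mm) begins 54 mm behind the grasp point. The pads swing forward as they close: fully open they stand 13 mm farther back than shut.
Start: joints at [-74.427, 13.648, -0.773, 75.585, 0, 90], TCP at [0.141, -0.506, 0.231] pointing down, gripper open.
Joint ranges: [-152.45, 152.45], [-59.26, 108.67], [-65.41, 83.53], [-104.44, 129.93], [-82.83, 76.93], [-180, 180]. Speed limits (degrees/s): [127.2, 127.2, 159.86, 180, 180, 180].

INTERFACE

Orientations are given as [roll, pitch, yaw] about the fixed x, y, z axes, in that order (R = Rz(yaw) Ry(pitch) Rx(roll)).
In Python, from plant import sense, camera, hand_in gives the robot as it stands. The module is installed in compiled form; this text tells all that it offers.
- The arm moves only by the tool carry_out, never from a script. Its argument "rows" is text: rows parted by semicolons, each of 7 numbers parted by spaces: the shift along the tool's x, y, z in mm, then the turn, a rotation vector about the tool's x, y, z in rad, then the closure, from -1 (fully open) to 1 (shut). In form: dx dy dz rx ry rz jaw; .... A call has 1 to 8 rows; each row is the pose to reach, as a shift and turn from the pose commanded when the call began, along the tool's axes at that moment; what a row does not reach only later rows make up. A row lasts 1/10 s, in which the tool goes at most 50 mm and 8.59 degrees, less where a joint would pass 70% of its speed; a pose out of reach is approached as far as the arm can. A call with a gripper value outside its range is refused whole. The fingers move at their own pace and stop on an object; "grip_force" is the grip in N (left out, the last holds). Time passes only in rows, so rows that repeat a pose let the fingers close. It gives the time, the measured TCP pose, the force and the opening at its end, in the units of the state.
- sense(): the state, without advancing time (a new reading comes with each control period).
- camera(name): name is "scene" or "top"; returns a dict with "color" (400x640x3 uint8, red, green, blue), "depth" (400x640 float32, m along the optical axis (not along the pixel's ray), 0 where there is no reading), "fx", "fy", "cx", "cy" (pixels), "dist_coeffs" ([k1, k2, p1, p2, k3] as OpenCV has them; the pictures are not rectified), "rvec" (rotation vector, rad) and "tvec" (3), from world to camera coordinates, as OpenCV has them. Camera axes: x right, y down, z forward; pixel columns grow to the right and rows downward; lengths in m; the calibration is good to about 2 mm. A picture is of the moment at which its call begins.
- hand_in(): hands the job in, once; it reports no verdict.
The state is a dict: "time": time; "joint_pos": joint angles; "qd": joint speeds; "joint_efforts": joint torques, N m; "ee_pos": TCP position; "orientation": TCP orientation; "contact_force": force on the tool from outside, world axes, zero at the start; "ft_torque": the same for the moment, N m; "opening": opening from 0.0 (shut) to 1.0 (fully open).
Only numpy, scipy, OpenCV 4.12 (cv2) and the standard library are available. Lean on these libraries where they do the work, as an engineer would, in place of code of your own. Each camera call takes 0.05 s, during which the arm holds its last target. There are 200 camera calls.

TASK

The orbital shaker on the bench has its platform off and is about to be carried away, so lock its drive: with a fingertip push the counterweight round until the slot in the drive disc faces the locking bar, then push the bar by its thumb tab fully home into the slot, up to its stop. Only push, gently: nothing is to be pinched, forced or lifted; leave the loose knobs, hex key, screwdriver and glassware where they are and take the hand clear.

Things in the scene. Friction and masses are not known exactly. Their poses are not given: they have to be found in the camera images.
- shaker: orbital shaker, platform off, fixed: white box 300 mm deep (x) by 360 wide (y), flat deck 110 mm above the bench. Origin on the bench under the disc's axis; x from its control panel (robot's side) to its back, y to its left. The locking bar lies on the deck's right (-y) half and is pushed along +y. Four idler cranks, up to 46 mm above the deck, stand at (+-122, +-150) mm
- disc_axis (a point): fixed point on the upright axis of the drive disc, level with its top face (20 mm above the deck); axes as the shaker's. Steel disc, 150 mm across, 6 to 20 mm above the deck; turns either way without stops with a drag of about 0.12 N m and stays where it is left.
- disc_slot (a point): middle of the mouth of the disc's only slot, at the rim (75 mm from the axis), level with the disc's top face; turns with the disc. The slot is 16 mm wide, runs 30 mm in from the rim towards the axis and goes right through the disc. Its y axis points from here to the disc's axis, along the slot
- drive_disc (a joint): turn of the drive disc, rad, counter-clockwise seen from above; at 0 (or 2 pi) the slot faces the locking bar exactly. Starts between 0.7 and 5.58
- counterweight: dark steel counterweight on the disc, opposite the slot: ring sector 22 mm high (20 to 42 mm above the deck), outer radius 70 mm, 0.6 rad to either side of its middle; its flat ends lie along radii, 34 to 70 mm from the axis: push one to turn the disc (2 to 4 N at 52 mm). Origin on the disc's top face, 50 mm from the axis, on its middle line; y points straight away from the disc's axis
- crank_pin: upright steel crank pin of the disc, 16 mm thick, rising 26 mm above the disc's top face, 12.5 mm off the disc's axis on the slot's side; turns with the disc. Origin at its foot, on the disc's top face
- bar_line (a point): fixed point on the locking bar's centre line, 75 mm from the disc's axis, level with the disc's top face: the slot's mouth is here when the disc is lined up
- lock_bar (a joint): how far the locking bar is pushed in, m: 0 drawn back (nose 83 mm from the disc's axis), 0.035 fully home at its stop (48 mm). Starts at 0 to 0.006. Steel bar 12 mm wide, 8 to 18 mm above the deck, nose tapered to 4 mm over 8 mm; slides with 3 N, stays where left; the rim blocks it unless the slot is before it. Its guide's strap (27 mm above the deck) lies 80 to 101 mm from the axis
- bar_tab: the bar's upright thumb tab at its outer end, a plate 24 mm wide, 6 mm thick and 26 mm high, 18 to 44 mm above the deck. Origin at the middle of its underside; y points along the bar to the disc's axis, the way it is pushed. Drawn back it is 140 mm from the disc's axis, fully home 105 mm
- tab_face (a point): centre of the tab's outer face, the face to push, 34 mm above the deck; axes as bar_tab
- knob_a: bystander: black platform fixing knob standing on its head on the deck in front of the disc, 32 mm across, 32 mm high with its stud; origin under its centre
- knob_b: bystander: a second fixing knob, the same, on the deck behind the locking bar; origin under its centre
- hex_key: bystander: L-shaped hex key 6 mm thick, legs 90 and 26 mm, lying on the deck behind the disc; origin under the middle of its long leg
- flask: bystander: conical glass flask 82 mm across, 130 mm high, on the bench to the left; origin under its centre
- beaker: bystander: glass beaker 72 mm across, 92 mm high, on the bench to the left; origin under its centre
- reagent_bottle: bystander: amber bottle 68 mm across, 145 mm high, on the bench to the left; origin under its centre
- wash_bottle: bystander: white wash bottle 66 mm across, 170 mm high with its spout, on the bench to the right; origin under its centre
- screwdriver: bystander: screwdriver 180 mm long lying on the bench to the right; origin under its middle

How it is judged:
By the outcome, as a careful person would: the job done as asked, in the order asked, and still so for the second after the job is handed in, with the robot touching nothing.
It also fails if it takes over 64 s, if anything falls off the work surface, if the arm or the gripper's body presses on something with over 40 N, if the wrist force passes 120 N, or if a joint passes its speed limit or range.

## Working session

There is one attempt and no reset: what is moved stays moved. The work goes in short steps, Python scripts to look and compute and a tool call to move; the robot and the scene stay as the last step left them, time stands still between calls to the robot, and variables do not carry over. Pictures are saved under pics/ and viewed, about 8 in all and at most 12, crops included, and the job is handed in when it is done.

Besides the shell and the picture viewer there is one more tool, called by a JSON object that holds its "api" and its "payload", one argument or row to a line. carry_out: Moves the arm, as the interface text tells. Its arguments: {"type":"object","properties":{"rows":{"type":"string"},"grip_force":{"type":"number"}},"required":["rows"]}

```bash
mkdir -p pics; cat > h.py <<'E'
import numpy as np, cv2
from plant import sense, camera, hand_in
def cloud(c):
    K=np.array([[c['fx'],0,c['cx']],[0,c['fy'],c['cy']],[0,0,1]]);d=np.array(c['dist_coeffs'],float)
    v,u=np.mgrid[0:400,0:640]
    p=cv2.undistortPoints(np.stack([u,v],-1).reshape(-1,1,2).astype(float),K,d).reshape(400,640,2)
    z=c['depth'].astype(float); R=cv2.Rodrigues(np.array(c['rvec'],float))[0]
    P=np.dstack([p[...,0]*z,p[...,1]*z,z])-np.array(c['tvec'],float).ravel()
    W=P@R; W[z==0]=np.nan
    return W
def proj(c,pts):
    K=np.array([[c['fx'],0,c['cx']],[0,c['fy'],c['cy']],[0,0,1]])
    return cv2.projectPoints(np.array(pts,float).reshape(-1,1,3),np.array(c['rvec'],float),np.array(c['tvec'],float),K,np.array(c['dist_coeffs'],float))[0].reshape(-1,2)
def save(c,n): cv2.imwrite('pics/'+n,c['color'][...,::-1])
E
python3 - <<'E'
from h import *
print(sense())
for n in('scene','top'):
    c=camera(n);save(c,n+'0.png');np.save(n+'0.npy',cloud(c))
    R=cv2.Rodrigues(np.array(c['rvec'],float))[0];print(n,-R.T@np.array(c['tvec']).ravel(),R[2],c['fx'])
E
```

```text
{'time': 0.0, 'joint_pos': array([-7.44269616e+01,  1.36798307e+01, -8.16814690e-01,  7.55830849e+01,
        2.59619112e-04,  9.00005956e+01]), 'qd': array([-0.11505872,  0.06202699,  0.01837627, -0.02284977, -0.09415306,
        0.01859152]), 'joint_efforts': array([-8.85323407e-04, -5.38773859e+01,  3.46437979e+01,  1.84847001e-02,
        7.76872821e-05, -9.74695610e-06]), 'ee_pos': array([ 0.14083729, -0.50533527,  0.23068879]), 'orientation': array([-1.79999741e+02,  7.97303302e-02, -7.44275573e+01]), 'contact_force': array([ 0.51715826,  0.16490828, -0.27464267]), 'ft_torque': array([ 0.03252999,  0.05633559, -0.00259247]), 'opening': 0.9995059464688308}
scene [ 1.27315403 -0.06576478  0.90873067] [-0.67174487  0.07546887 -0.73692828] 439.1360349927902
top [0.34621162 0.00254374 1.73108788] [ 0.1053504   0.01088164 -0.99437562] 501.85894894945886
```

View pics/top0.png

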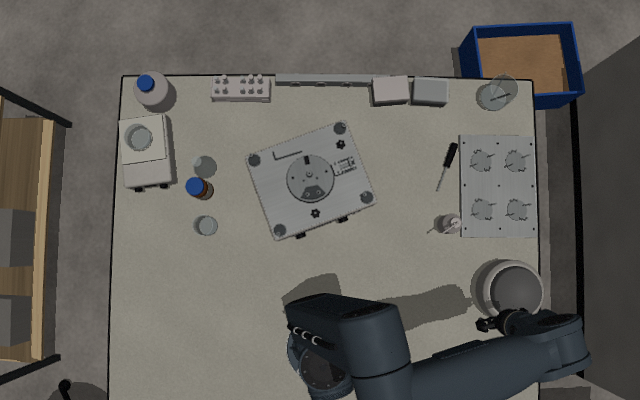

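View pics/scene0.png

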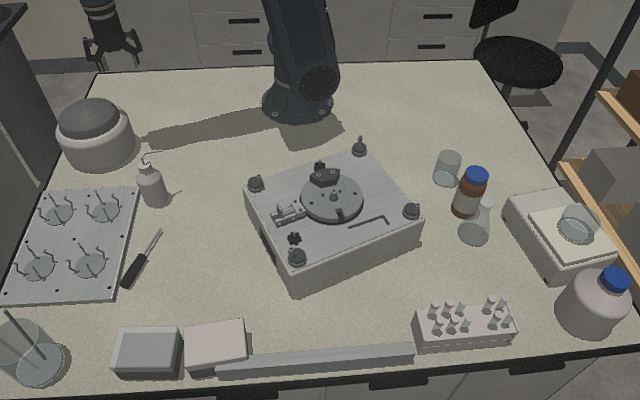

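```bash
python3 - <<'E'
from h import *
c=camera('top');W=cloud(c);W0=np.load('scene0.npy')
def fit(W):
    m=(np.abs(W[...,2]-.11)<.006)&(W[...,0]>.25)&(W[...,0]<.85)&(np.abs(W[...,1])<.35)
    n,l,s,_=cv2.connectedComponentsWithStats(m.astype(np.uint8));k=1+s[1:,4].argmax()
    P=W[l==k]; r=cv2.minAreaRect((P[:,:2]*1000).astype(np.float32)); print('deck',r,np.median(P[:,2]),s[k])
fit(W);fit(W0)
# circle: disc top at z=.13
for w in(W,W0):
    m=(np.abs(w[...,2]-.13)<.004)&(np.hypot(w[...,0]-.47,w[...,1]-.02)<.15)
    P=w[m];print('disc',len(P),cv2.minEnclosingCircle((P[:,:2]*1000).astype(np.float32)),np.median(P,0))
    m=(np.abs(w[...,2]-.152)<.005)&(np.hypot(w[...,0]-.47,w[...,1]-.02)<.18);P=w[m]
    print('high',np.round(P[::max(1,len(P)//25)]*1000))
a=c['color'][110:250,235:390];cv2.imwrite('pics/a.png',cv2.resize(a,None,fx=5,fy=4.2857,interpolation=3)[...,::-1] if 0 else cv2.resize(a,None,fx=4,fy=4,interpolation=3)[...,::-1])
c=camera('scene');a=c['color'][135:300,235:430];cv2.imwrite('pics/b.png',cv2.resize(a,None,fx=3.6,fy=3.6,interpolation=3)[...,::-1])
E
```

```text
deck ((560.0305786132812, 49.25872802734375), (298.6236877441406, 353.8700256347656), 21.669525146484375) 0.1094604753535864 [ 245  123  132  116 6074]
deck ((566.2603759765625, 51.031219482421875), (295.8130187988281, 354.4870910644531), 21.42815589904785) 0.10917445710725521 [ 243  149  181  126 9006]
disc 1012 ((470.3160705566406, 20.38902473449707), 149.521240234375) [0.55987345 0.04368192 0.12968614]
high [[ 620.  -71.  152.]
 [ 602.  -81.  148.]
 [ 574.   52.  151.]
 [ 532.   45.  157.]
 [ 529.   42.  153.]
 [ 526.   55.  154.]
 [ 526.   20.  153.]
 [ 522.   29.  157.]
 [ 520.   51.  152.]
 [ 520.   10.  154.]
 [ 517.   26.  152.]
 [ 514.   58.  147.]
 [ 514.   13.  150.]
 [ 510.   51.  148.]
 [ 511.    4.  152.]
 [ 507.   48.  152.]
 [ 507.   10.  153.]
 [ 504.   48.  149.]
 [ 505. -116.  156.]
 [ 500.   48.  152.]
 [ 502. -119.  155.]
 [ 497.   48.  153.]
 [ 494.   70.  150.]
 [ 494.   35.  150.]
 [ 491.   38.  154.]
 [ 379.  144.  149.]]
disc 1737 ((470.2825927734375, 20.33827018737793), 149.70167541503906) [0.56673057 0.04261741 0.12929786]
high [[379. 146. 156.]
 [388. 151. 150.]
 [497.  52. 151.]
 [500.  37. 151.]
 [500.  77. 148.]
 [511.  55. 157.]
 [507.  34. 151.]
 [511.   9. 154.]
 [511.  48. 151.]
 [513.  13. 152.]
 [516.  53. 152.]
 [518.  11. 153.]
 [519.  50. 152.]
 [518.   6. 151.]
 [525.  44. 155.]
 [518.   3. 147.]
 [525.  42. 151.]
 [523.   8. 148.]
 [530.  46. 153.]
 [532.  26. 153.]
 [531.  17. 149.]
 [534.  56. 149.]
 [539.  23. 149.]
 [577.  48. 157.]
 [583.  56. 155.]
 [605. -80. 153.]
 [619. -78. 152.]]
```

View pics/a.png

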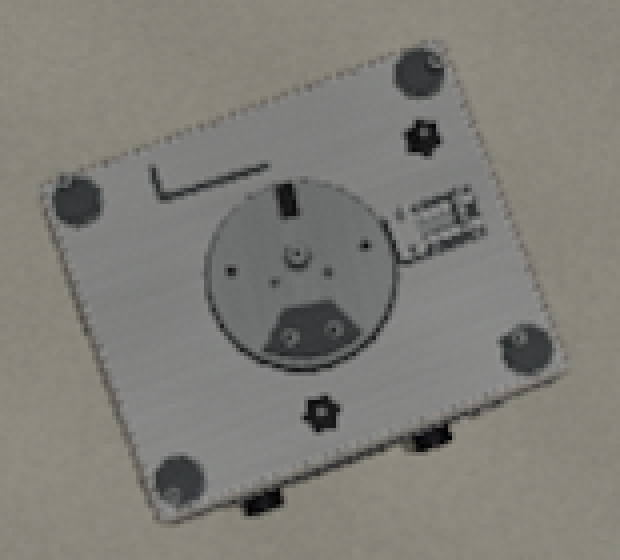

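View pics/b.png

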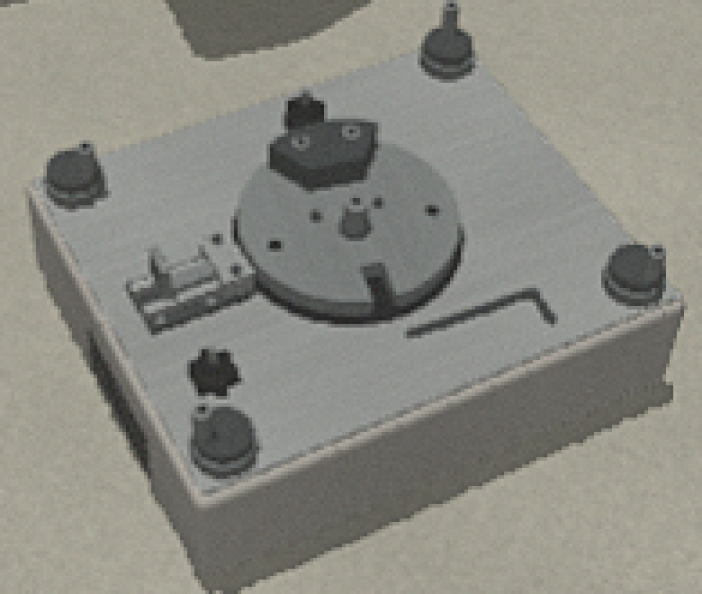

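The pictures show the slot at about (287,200) in the top crop, pointing to the shaker's back. The counterweight is opposite it at (312,330), the bar and tab are on the right at (445,220), and knob_a is at (321,413). The disc has to turn clockwise by about 80°. Next I fit the numbers.

```bash
cat >> h.py <<'E'
def plane(c,z):
    "world xy of every pixel on plane z"
    c2=dict(c);c2['depth']=np.ones((400,640),np.float32);A=cloud(c2)
    R=cv2.Rodrigues(np.array(c['rvec'],float))[0];C=-R.T@np.array(c['tvec'],float).ravel()
    d=A-C; return (C+d*((z-C[2])/d[...,2])[...,None])[...,:2]
def grid(c,z,cen,half=.2,mm=.5):
    "orthophoto of plane z, world-aligned: row=+x.., col=+y"
    n=int(2*half*1000/mm);r=np.linspace(-half,half,n)
    X,Y=np.meshgrid(cen[0]+r,cen[1]+r,indexing='ij')
    uv=proj(c,np.dstack([X,Y,np.full_like(X,z)])).reshape(n,n,2).astype(np.float32)
    return cv2.remap(c['color'],uv[...,0],uv[...,1],cv2.INTER_CUBIC)
E
python3 - <<'E'
from h import *
from scipy.optimize import minimize
for n in('top','scene'):
    c=camera(n);W=cloud(c);P=W.reshape(-1,3)
    P=P[np.hypot(P[:,0]-.562,P[:,1]-.047)<.35];
    # disc centre: separate z .13 from .11 pts
    D=P[(abs(P[:,2]-.13)<.004)][:,:2];E=P[abs(P[:,2]-.1095)<.004][:,:2]
    s=lambda q,A,r:1/(1+np.exp((np.hypot(*(A-q).T)-r)/.0015))
    f=lambda q:-(s(q,D,.075).sum()-s(q,E,.075).sum())
    q=minimize(f,[.562,.047],method='Nelder-Mead').x
    # deck rectangle fit, sigmoid on box edges
    B=P[(P[:,2]<.05)][:,:2]
    def g(p):
        def ins(A):
            d=A-p[:2];t=p[2];x=d@[np.cos(t),np.sin(t)];y=d@[-np.sin(t),np.cos(t)]
            return 1/(1+np.exp(np.maximum(abs(x)-.15,abs(y)-.18)/.0015))
        return -(ins(E).sum()-ins(B).sum())
    p=minimize(g,[.562,.049,.37],method='Nelder-Mead',options=dict(initial_simplex=[[.562,.049,.37],[.572,.049,.37],[.562,.059,.37],[.562,.049,.32]])).x
    rel=P-[*q,0];r=np.hypot(*rel[:,:2].T)
    cw=rel[(abs(P[:,2]-.152)<.004)&(r>.03)&(r<.073)].mean(0)
    print(n,'disc',q*1000,'deck',p[:2]*1000,np.degrees(p[2]),'cw az',np.degrees(np.arctan2(cw[1],cw[0])))
    X=plane(c,.13);d=X-q;r=np.hypot(*d.T).T;az=np.degrees(np.arctan2(d[...,1],d[...,0]))
    m=(r>.048)&(r<.072)&(abs(az-10)<40)&(c['color'].mean(2)<60);print(' slot az',np.degrees(np.arctan2(d[m][:,1].mean(),d[m][:,0].mean())),m.sum())
    t=P[(abs(P[:,2]-.154)<.0035)]-[*q,0];a=p[2]
    u=t[:,:2]@[np.sin(a),-np.cos(a)];v=t[:,:2]@[np.cos(a),np.sin(a)]
    k=(u>.09)&(u<.15)&(abs(v)<.03);print(' tab u,v',np.round(np.c_[u,v][k]*1000)[:12].tolist(),'knobs etc')
    for lo,hi,nm in((.12,.15,'p'),):
        k=(P[:,2]>.118)&(P[:,2]<.146);Q=P[k]-[*q,0];uu=Q[:,:2]@[np.sin(a),-np.cos(a)];vv=Q[:,:2]@[np.cos(a),np.sin(a)]
        for nm,kk in(('knob_a',(vv<-.085)&(vv>-.14)&(abs(uu)<.06)),('knob_b',(vv>.03)&(vv<.09)&(uu>.085)&(uu<.17))):
            print(' ',nm,'shaker xy',np.round([vv[kk].mean()*1000,-uu[kk].mean()*1000]),kk.sum())
    o=grid(c,.13,q,.17,.6);cv2.imwrite(f'pics/o_{n}.png',o[...,::-1])
a,b=cv2.imread('pics/o_top.png'),cv2.imread('pics/o_scene.png')
cv2.imwrite('pics/o.png',cv2.resize(np.hstack([a,b]),(800,400))) 
print(cv2.imread('pics/o_top.png').shape)
E
```

```text
top disc [560.98363397  51.32680186] deck [563.77014452  51.03504276] 21.238609082474735 cw az -168.14924908702173
 slot az 10.20255432112547 33
 tab u,v [[136.0, 11.0], [138.0, 7.0], [134.0, 5.0], [135.0, 0.0], [138.0, -1.0], [134.0, -2.0], [135.0, -10.0], [134.0, -12.0]] knobs etc
  knob_a shaker xy [-114.   23.] 68
  knob_b shaker xy [  68. -132.] 60
scene disc [561.86787872  49.96215101] deck [554.09384512  54.05600987] 21.462830626134945 cw az -167.05579865259597
 slot az 10.546318787145049 17
 tab u,v [[138.0, -9.0], [137.0, -7.0], [140.0, -5.0], [138.0, -6.0], [136.0, -4.0], [140.0, -5.0], [139.0, -1.0], [137.0, -2.0], [134.0, -1.0], [140.0, -1.0], [138.0, 2.0], [136.0, 3.0]] knobs etc
  knob_a shaker xy [-106.   22.] 76
  knob_b shaker xy [  76. -134.] 121
(566, 566, 3)
```

```bash
cat >> h.py <<'E'
from scipy.spatial.transform import Rotation as Ro
AX=np.array([561.4,50.6])
def rel(xyz,yaw,base=None):
    "shift (mm) and turn of a tool-down target from the present pose"
    s=sense();p=np.array(s['ee_pos'])*1000;R=Ro.from_euler('xyz',s['orientation'],degrees=True)
    T=Ro.from_euler('xyz',[180,0,yaw],degrees=True)
    return np.round(R.inv().apply(np.array(xyz)-p),1),np.round((R.inv()*T).as_rotvec(),3)
E
python3 -c "
from h import *
print(rel([541.5,-5.5,260],45.6))"
```

```text
(array([-374.2, -520.2,  -28.7]), array([-1.000e-03,  0.000e+00, -2.095e+00]))
```

{"api": "carry_out", "payload": {
  "rows": "0 0 -29 0 0 0 1;-374 -520 -29 0 0 -2.095 1;-374 -520 -29 0 0 -2.095 1;-374 -520 -29 0 0 -2.095 1;-374 -520 -29 0 0 -2.095 1;-374 -520 -29 0 0 -2.095 1;-374 -520 -29 0 0 -2.095 1;-374 -520 -29 0 0 -2.095 1",
  "grip_force": 20
}}

```text
time: 1.1
ee_pos: [0.3606, -0.2308, 0.2605]
orientation: [180.0, -0.0, -13.9]
contact_force: [0.0, -0.8, 0.5]
opening: -0.002
```

```bash
python3 -c "
from h import *
s=sense();print(s['joint_pos'],s['ee_pos'],s['orientation'],s['opening'])
print(rel([541.5,-5.5,240],45.6))"
```

```text
[-3.26203425e+01  3.55148186e+00 -8.79122643e+00  7.76190400e+01
  8.40481442e-04  7.13066216e+01] [ 0.36060938 -0.23079442  0.26053183] [ 1.79988536e+02 -3.65031893e-02 -1.39269602e+01] -0.0019017562049859487
(array([ 121.3, -262.2,   20.6]), array([ 1.000e-03, -0.000e+00, -1.039e+00]))
```

{"api": "carry_out", "payload": {
  "rows": "121 -262 0 0 0 -1.039 1;121 -262 0 0 0 -1.039 1;121 -262 0 0 0 -1.039 1;121 -262 0 0 0 -1.039 1;121 -262 0 0 0 -1.039 1;121 -262 0 0 0 -1.039 1;121 -262 0 0 0 -1.039 1;121 -262 20 0 0 -1.039 1"
}}

```text
time: 1.9
ee_pos: [0.5434, -0.0071, 0.2415]
orientation: [179.9, -0.1, 45.7]
contact_force: [-0.1, -1.5, -0.4]
opening: -0.004
```

```bash
python3 -c "
from h import *
print(rel([541.5,-5.5,160],45.6),rel([541.5,-5.5,137],45.6))"
```

```text
(array([-0.4, -2.7, 81.5]), array([ 0.002, -0.002,  0.001])) (array([ -0.4,  -2.7, 104.5]), array([ 0.002, -0.002,  0.001]))
```

{"api": "carry_out", "payload": {
  "rows": "0 -2 25 0 0 0 1;0 -2 50 0 0 0 1;0 -2 75 0 0 0 1;0 -2 76 0 0 0 1;0 -2 76 0 0 0 1"
}}

```text
time: 2.4
ee_pos: [0.54, -0.007, 0.1646]
orientation: [-180.0, 0.0, 45.3]
contact_force: [0.2, -0.2, 0.9]
opening: -0.002
```

```bash
python3 -c "
from h import *
c=camera('scene');a=c['color'][135:300,235:430];cv2.imwrite('pics/d.png',cv2.resize(a,None,fx=3.6,fy=3.6,interpolation=3)[...,::-1])
print(rel([541.5,-5.5,137],45.6))"
```

```text
(array([ 1.7, -0.5, 28.3]), array([ 0.001, -0.001, -0.006]))
```

View pics/d.png

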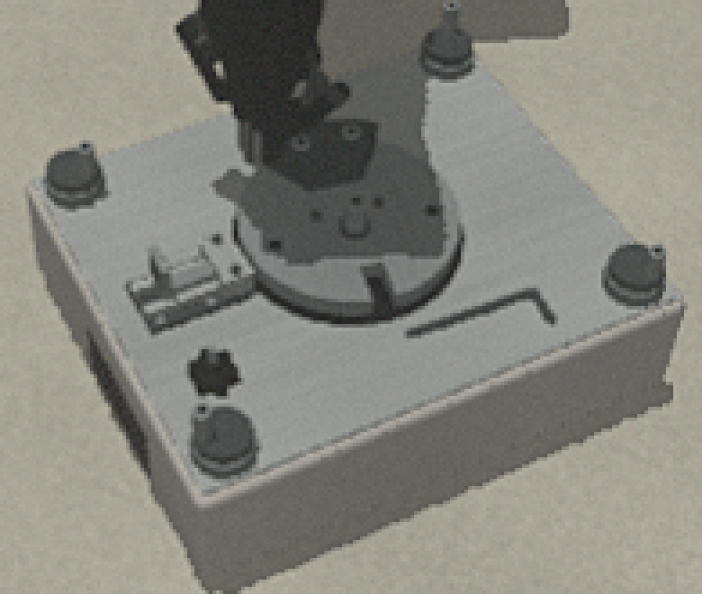

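The fingertip hangs just beside the counterweight's trailing end, at about (250,150) against an edge at 270, so it's clear to go down.

{"api": "carry_out", "payload": {
  "rows": "2 0 14 0 0 0 1;2 0 27 0 0 0 1;2 0 27 0 0 0 1"
}}

```text
time: 2.75
ee_pos: [0.5416, -0.0056, 0.1375]
orientation: [-180.0, 0.0, 45.3]
contact_force: [0.1, -0.7, -0.3]
opening: -0.002
```

```bash
cat >> h.py <<'E'
def arc(A,off,r=54,z=137):
    "target with face azimuth A, finger centre 'off' mm behind the face"
    t=np.radians(A);p=AX+r*np.array([np.cos(t),np.sin(t)])+off*np.array([-np.sin(t),np.cos(t)])
    return [*p,z],(A-180)
E
python3 -c "
from h import *
print(sense()['contact_force'])
print(rel(*arc(225.6,25)))
for A,o in [(225.6,18),(225.6,15),(225.6,11),(222,11),(216,11),(210,11),(204,11),(198,11)]: print(A,*rel(*arc(A,o)))"
```

```text
[ 0.11757558 -0.7045882  -0.2594293 ]
(array([ 0. , -0.2,  0.5]), array([-0.   ,  0.   , -0.006]))
225.6 [-0.  -7.2  0.5] [-0.     0.    -0.006]
225.6 [ -0.  -10.2   0.5] [-0.     0.    -0.006]
225.6 [ -0.1 -14.2   0.5] [-0.     0.    -0.006]
222 [ -0.7 -17.6   0.5] [-0.     0.     0.057]
216 [ -1.2 -23.3   0.5] [-0.     0.     0.162]
210 [ -1.1 -29.1   0.5] [-0.     0.     0.266]
204 [ -0.4 -34.8   0.5] [-0.     0.     0.371]
198 [  0.8 -40.5   0.5] [-0.     0.     0.476]
```

{"api": "carry_out", "payload": {
  "rows": "0 -3 0 0 0 0 1;0 -6 0 0 0 0 1;0 -8 0 0 0 0 1;0 -10 0 0 0 0 1;0 -12 0 0 0 0 1;0 -14 0 0 0 0 1;0 -16 0 0 0 0.03 1;0 -17.5 0 0 0 0.057 1"
}}

```text
time: 3.55
ee_pos: [0.5292, 0.0064, 0.1375]
orientation: [180.0, 0.0, 41.9]
contact_force: [2.1, -4.1, 1.2]
opening: -0.0
```

```bash
python3 -c "
from h import *
s=sense();print(s['contact_force'],s['ft_torque'],s['ee_pos'])
c=camera('top');cv2.imwrite('pics/o1.png',grid(c,.13,AX/1000,.12,.4)[...,::-1])
for n in('scene','top'):
    c=camera(n);X=plane(c,.13)*1000;d=X-AX;r=np.hypot(*d.T).T;az=np.degrees(np.arctan2(d[...,1],d[...,0]))
    m=(r>48)&(r<72)&(abs(az-5)<40)&(c['color'].mean(2)<45);print(n,m.sum(),np.median(az[m]))
for A in range(219,192,-3): print(A,*rel(*arc(A,11)))"
```

```text
[ 2.08176468 -4.05988761  1.16887923] [-0.68571786 -0.14605488  0.03425483] [0.52918759 0.00639271 0.13745203]
scene 10 5.240046060008637
top 17 26.556574195490967
219 [-1.1 -2.9  0.4] [-0.    -0.     0.053]
216 [-1.5 -5.7  0.4] [-0.    -0.     0.105]
213 [-1.7 -8.6  0.4] [-0.    -0.     0.157]
210 [ -1.8 -11.5   0.4] [-0.   -0.    0.21]
207 [ -1.7 -14.4   0.4] [-0.    -0.     0.262]
204 [ -1.4 -17.3   0.4] [-0.    -0.     0.314]
201 [ -1.  -20.1   0.4] [-0.    -0.     0.367]
198 [ -0.4 -22.9   0.4] [-0.    -0.     0.419]
195 [  0.2 -25.7   0.4] [-0.    -0.     0.471]
```

In contact at about 4 N, which matches the expected drag.

{"api": "carry_out", "payload": {
  "rows": "-1 -3 0 0 0 0.053 1;-1.5 -5.7 0 0 0 0.105 1;-1.7 -8.6 0 0 0 0.157 1;-1.8 -11.5 0 0 0 0.21 1;-1.7 -14.4 0 0 0 0.262 1;-1.4 -17.3 0 0 0 0.314 1;-1 -20.1 0 0 0 0.367 1;-0.4 -22.9 0 0 0 0.419 1"
}}

```text
time: 4.5
ee_pos: [0.5142, 0.0235, 0.1374]
orientation: [180.0, -0.1, 17.9]
contact_force: [2.8, -2.5, -1.1]
opening: 0.0
```

```bash
python3 -c "
from h import *
s=sense();print(s['contact_force'],s['ee_pos'])
for A in range(195,170,-3): print(A,*rel(*arc(A,11)))"
```

```text
[ 2.7895979  -2.4783965  -1.11168594] [0.51424576 0.02350625 0.13743539]
195 [-1.3 -3.   0.4] [ 0.    -0.001  0.05 ]
192 [-1.6 -5.9  0.4] [ 0.    -0.001  0.103]
189 [-1.9 -8.8  0.4] [ 0.    -0.001  0.155]
186 [ -1.9 -11.7   0.4] [ 0.    -0.001  0.208]
183 [ -1.8 -14.5   0.4] [ 0.    -0.001  0.26 ]
180 [ -1.6 -17.4   0.4] [ 0.    -0.001  0.312]
177 [ -1.2 -20.3   0.4] [ 0.    -0.001  0.365]
174 [ -0.6 -23.1   0.4] [ 0.    -0.001  0.417]
171 [  0.1 -25.9   0.4] [-0.    -0.001  0.469]
```

{"api": "carry_out", "payload": {
  "rows": "-1 -3 0 0 0 0.05 1;-1.5 -5.9 0 0 0 0.103 1;-1.8 -8.8 0 0 0 0.155 1;-1.8 -11.7 0 0 0 0.208 1;-1.7 -14.5 0 0 0 0.26 1;-1.5 -17.4 0 0 0 0.312 1;-1.1 -20.3 0 0 0 0.365 1;-0.5 -23.1 0 0 0 0.417 1"
}}

```text
time: 5.3
ee_pos: [0.5064, 0.0452, 0.1375]
orientation: [180.0, -0.1, -6.0]
contact_force: [1.4, -3.0, 1.4]
opening: -0.002
```

```bash
python3 -c "
from h import *
s=sense();print(s['contact_force'],s['ee_pos'],s['joint_pos'])
for A in range(171,145,-3): print(A,*rel(*arc(A,11)))
c=camera('top');a=c['color'][110:250,235:390];cv2.imwrite('pics/e.png',cv2.resize(a,None,fx=4,fy=4,interpolation=3)[...,::-1])"
```

```text
[ 1.42906556 -3.02278711  1.3520457 ] [0.50641571 0.04520634 0.13748289] [ 5.11068189e+00  1.48881163e+01 -1.33133813e+01  6.17497319e+01
 -1.58534354e-02  1.01111303e+02]
171 [-0.4 -3.   0.5] [ 0.    -0.001  0.052]
168 [-0.7 -5.8  0.5] [ 0.    -0.001  0.105]
165 [-0.9 -8.7  0.5] [ 0.    -0.001  0.157]
162 [ -1.  -11.6   0.5] [ 0.    -0.001  0.209]
159 [ -0.9 -14.5   0.5] [-0.    -0.001  0.262]
156 [ -0.6 -17.3   0.5] [-0.    -0.001  0.314]
153 [ -0.2 -20.2   0.5] [-0.    -0.001  0.367]
150 [  0.3 -23.    0.5] [-0.    -0.001  0.419]
147 [  1.  -25.8   0.5] [-0.    -0.001  0.471]
```

View pics/e.png

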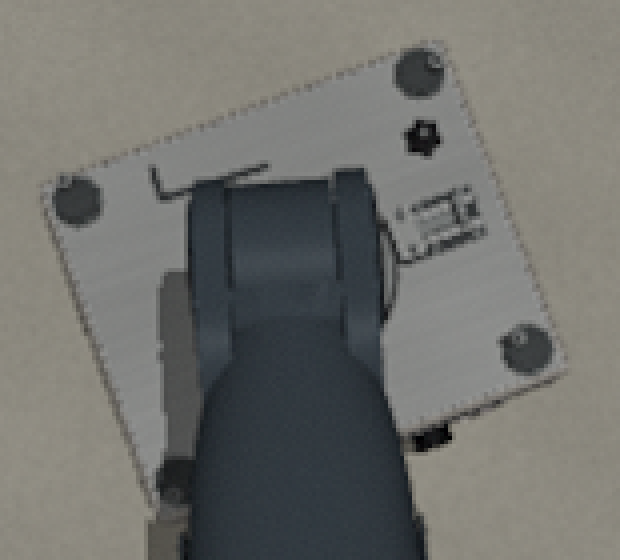

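The arm hides the disc from above. I'll push on to just short of the target and then measure from the scene camera.

{"api": "carry_out", "payload": {
  "rows": "-0.4 -3 0 0 0 0.052 1;-0.7 -5.8 0 0 0 0.105 1;-0.9 -8.7 0 0 0 0.157 1;-0.9 -11.6 0 0 0 0.209 1;-0.8 -14.5 0 0 0 0.262 1;-0.5 -17.3 0 0 0 0.314 1"
}}

```text
time: 5.95
ee_pos: [0.507, 0.0625, 0.1373]
orientation: [180.0, 0.0, -23.9]
contact_force: [-0.5, -2.6, 2.3]
opening: -0.001
```

```bash
python3 -c "
from h import *
s=sense();print(s['contact_force'],s['ee_pos'])
for A in range(155,138,-2): print(A,*rel(*arc(A,11)))
c=camera('scene');a=c['color'][135:300,235:430];cv2.imwrite('pics/f.png',cv2.resize(a,None,fx=3.6,fy=3.6,interpolation=3)[...,::-1])
"
```

```text
[-0.47956977 -2.59412231  2.29349741] [0.50701828 0.06249635 0.1373204 ]
155 [ 0.3 -1.2  0.3] [0.    0.    0.019]
153 [ 0.  -3.1  0.3] [0.    0.    0.054]
151 [-0.2 -5.   0.3] [0.    0.    0.089]
149 [-0.4 -6.9  0.3] [0.    0.    0.123]
147 [-0.5 -8.8  0.3] [0.    0.    0.158]
145 [ -0.6 -10.8   0.3] [0.    0.    0.193]
143 [ -0.6 -12.7   0.3] [0.    0.    0.228]
141 [ -0.5 -14.6   0.3] [0.    0.    0.263]
139 [ -0.3 -16.5   0.3] [0.    0.    0.298]
```

View pics/f.png

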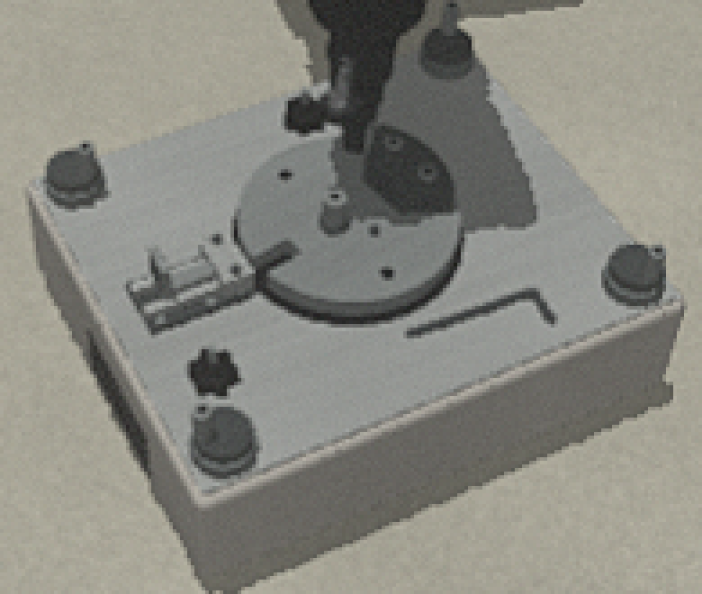

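The slot at (275,260) is about 10° short of the bar. I'll measure it from intensity profiles across the slot.

```bash
cat >> h.py <<'E'
def slot(c,lo,hi,z=.13,rs=(52,56,60,64,68)):
    "slot side lines on the disc top: azimuth profile of brightness at several radii"
    g=c['color'].astype(np.float32).mean(2);az=np.arange(lo,hi,.25)
    for r in rs:
        t=np.radians(az);P=np.c_[AX[0]+r*np.cos(t),AX[1]+r*np.sin(t),np.full_like(t,z*1000)]/1000
        uv=proj(c,P).astype(np.float32);v=cv2.remap(g,uv[:,0][None],uv[:,1][None],cv2.INTER_LINEAR)[0]
        v=np.convolve(np.pad(v,2,'edge'),np.ones(5)/5,'valid')
        k=v.argmin();th=(np.median(v)+v[k])/2;b=np.flatnonzero(v<th);b=b[abs(b-k)<60]
        print(r,'edges',az[b[0]],az[b[-1]],'mid',(az[b[0]]+az[b[-1]])/2,'width mm %.1f'%(r*2*np.sin(np.radians(az[b[-1]]-az[b[0]])/2)),'min %.0f med %.0f'%(v[k],np.median(v)))
E
python3 -c "
from h import *
c=camera('scene');slot(c,-95,-30)
W=cloud(c);P=W.reshape(-1,3)*1000
# tab top and guide centre line
d=P[:,:2]-AX;u=np.hypot(*d.T);az=np.degrees(np.arctan2(d[:,1],d[:,0]))
k=(abs(P[:,2]-153)<4)&(u>95)&(u<150)&(abs(az+69)<8);print('tab az',az[k].mean(),az[k].min(),az[k].max(),u[k].mean())
k=(abs(P[:,2]-137)<2.5)&(u>80)&(u<102)&(abs(az+69)<25);print('strap az',az[k].mean(),np.percentile(az[k],[5,50,95]),k.sum())
"
```

```text
52 edges -64.0 -48.25 mid -56.125 width mm 14.2 min 66 med 124
56 edges -62.75 -49.0 mid -55.875 width mm 13.4 min 46 med 124
60 edges -62.5 -49.5 mid -56.0 width mm 13.6 min 47 med 124
64 edges -62.0 -50.0 mid -56.0 width mm 13.4 min 45 med 125
68 edges -62.5 -50.25 mid -56.375 width mm 14.5 min 46 med 125
tab az -66.85128350836393 -71.74284172583484 -61.76216438708452 138.9490389608977
strap az -66.88725853217244 [-77.76598    -67.67939045 -56.04903444] 28
```

{"api": "carry_out", "payload": {
  "rows": "0 -3.1 0 0 0 0.054 1;-0.3 -5 0 0 0 0.089 1;-0.5 -6.9 0 0 0 0.123 1;-0.6 -8.8 0 0 0 0.158 1;-0.6 -8.8 0 0 0 0.158 1"
}}

```text
time: 6.55
ee_pos: [0.5098, 0.071, 0.1371]
orientation: [180.0, 0.1, -32.8]
contact_force: [-1.0, -0.8, -0.4]
opening: -0.001
```

```bash
python3 -c "
from h import *
s=sense();print(s['contact_force'],s['ee_pos'],s['orientation'])
c=camera('scene');slot(c,-105,-35,rs=(50,54,58,62,66))
"
```

```text
[-0.9553665  -0.80733763 -0.41241822] [0.50980737 0.0709532  0.13707869] [ 1.79988666e+02  6.32199277e-02 -3.28333800e+01]
50 edges -73.25 -55.75 mid -64.5 width mm 15.2 min 70 med 124
54 edges -70.75 -56.25 mid -63.5 width mm 13.6 min 50 med 125
58 edges -71.25 -57.0 mid -64.125 width mm 14.4 min 52 med 124
62 edges -70.75 -58.0 mid -64.375 width mm 13.8 min 54 med 125
66 edges -70.75 -58.5 mid -64.625 width mm 14.1 min 48 med 125
```

```bash
python3 -c "
from h import *
for A in (146,145,144,143): print(A,*rel(*arc(A,11)))
for o in (25,40):print('back',rel(*arc(144,o)))"
```

```text
146 [ 0.  -1.   0.1] [0.    0.001 0.021]
145 [-0.1 -1.9  0.1] [0.    0.001 0.039]
144 [-0.3 -2.9  0.1] [0.    0.001 0.056]
143 [-0.4 -3.8  0.1] [0.    0.001 0.073]
back (array([-1.1, 11.1,  0.1]), array([0.   , 0.001, 0.056]))
back (array([-1.9, 26.1,  0.1]), array([0.   , 0.001, 0.056]))
```

{"api": "carry_out", "payload": {
  "rows": "0 -1 0 0 0 0.021 1;-0.1 -1.9 0 0 0 0.039 1;-0.3 -2.9 0 0 0 0.056 1;-0.3 -2.9 0 0 0 0.056 1;-0.5 4 0 0 0 0.056 1;-1.1 11 0 0 0 0.056 1;-1.1 11 -45 0 0 0.056 1;-1.1 11 -85 0 0 0.056 1"
}}

```text
time: 7.4
ee_pos: [0.5024, 0.0615, 0.2231]
orientation: [179.9, 0.1, -36.2]
contact_force: [1.8, 0.1, 0.5]
opening: 0.005
```

```bash
python3 -c "
from h import *
c=camera('scene');slot(c,-110,-35,rs=(50,54,58,62,66))
print(sense()['ee_pos'],rel([450,-250,230],21.3))"
```

```text
50 edges -75.75 -59.25 mid -67.5 width mm 14.3 min 66 med 123
54 edges -74.5 -59.25 mid -66.875 width mm 14.3 min 55 med 123
58 edges -74.5 -60.5 mid -67.5 width mm 14.1 min 52 med 123
62 edges -73.75 -60.75 mid -67.25 width mm 14.0 min 54 med 123
66 edges -74.0 -61.75 mid -67.875 width mm 14.1 min 51 med 124
[0.5052438  0.06188376 0.23001544] (array([139.5, 284.4,  -0.8]), array([-0.002, -0.008, -1.003]))
```

{"api": "carry_out", "payload": {
  "rows": "140 284 0 0 0 -1.0 1;140 284 0 0 0 -1.0 1;140 284 0 0 0 -1.0 1;140 284 0 0 0 -1.0 1;140 284 0 0 0 -1.0 1;140 284 0 0 0 -1.0 1;140 284 0 0 0 -1.0 1;140 284 0 0 0 -1.0 1"
}}

```text
time: 8.25
ee_pos: [0.4477, -0.2539, 0.2224]
orientation: [179.9, -0.0, 21.2]
contact_force: [0.0, 0.8, 0.2]
opening: 0.001
```

```bash
python3 -c "
from h import *
print(sense()['ee_pos'])
c=camera('top');slot(c,-110,-35,rs=(50,54,58,62,66));save(c,'t.png')
W=cloud(c);P=W.reshape(-1,3)*1000;d=P[:,:2]-AX
def uv(a): a=np.radians(a);return d@[np.cos(a),np.sin(a)],d@[-np.sin(a),np.cos(a)]
u,v=uv(-68.7)
k=(abs(P[:,2]-154)<4)&(u>95)&(u<150)&(abs(v)<25);print('tab u,v',u[k].mean(),v[k].mean(),v[k].min(),v[k].max(),k.sum())
k=(P[:,2]>124)&(P[:,2]<142)&(u>80)&(u<102)&(abs(v)<35);print('strap v',v[k].mean(),v[k].min(),v[k].max(),k.sum())
# ortho image along bar axis: rows=v, cols=u, two heights
R=[]
for z in(.13,.154):
    a=np.radians(-68.7);U,V=np.meshgrid(np.arange(20,170,.25),np.arange(-40,40,.25));X=AX[0]+U*np.cos(a)-V*np.sin(a);Y=AX[1]+U*np.sin(a)+V*np.cos(a)
    q=proj(c,np.dstack([X,Y,np.full_like(X,z*1000)])/1000).reshape(*U.shape,2).astype(np.float32)
    o=cv2.remap(c['color'],q[...,0],q[...,1],cv2.INTER_CUBIC);o[160]=[255,0,0];R.append(o)
cv2.imwrite('pics/g.png',np.vstack(R)[:600,:,::-1][20:])
"
```

```text
[ 0.44771628 -0.25392428  0.22237418]
50 edges -78.0 -62.25 mid -70.125 width mm 13.7 min 25 med 115
54 edges -77.5 -62.5 mid -70.0 width mm 14.1 min 23 med 116
58 edges -77.5 -63.0 mid -70.25 width mm 14.6 min 26 med 116
62 edges -76.75 -63.5 mid -70.125 width mm 14.3 min 29 med 116
66 edges -76.25 -64.0 mid -70.125 width mm 14.1 min 28 med 116
tab u,v 135.37692332111354 -0.7855559239711909 -10.817411126135157 10.913624490566463 14
strap v -0.967260497195295 -20.858715739950565 18.743331049502096 76
```

View pics/g.png

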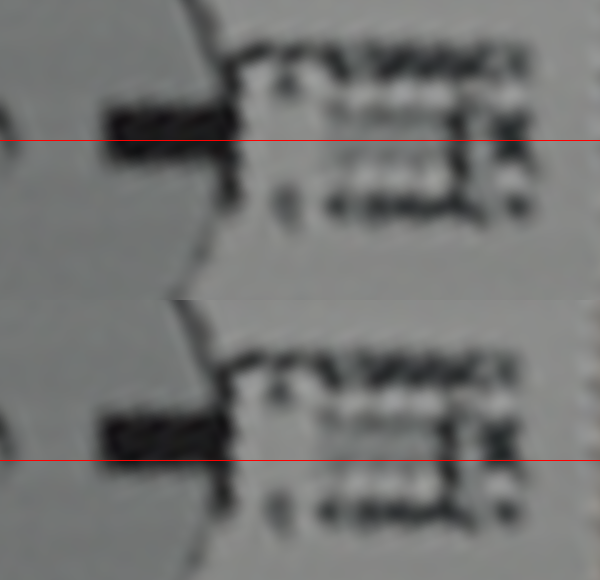

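From above, the slot mid reads az −70.1° and the bar line −68.7°. The scene camera, which sees the opposite slot wall, reads −67.4°. The mean is −68.75°, so the disc is lined up to within the clearance. In g.png the slot at (170,133) leads straight on to the bar line at y=140. Next is the bar.

```bash
cat >> h.py <<'E'
def tabp(u,z=140): return [AX[0]+u*np.sin(np.radians(21.3)),AX[1]-u*np.cos(np.radians(21.3)),z],21.3
E
python3 -c "
from h import *
print(rel(*tabp(172,222)),rel(*tabp(172)))"
```

```text
(array([ 2.163e+02, -6.960e+01,  2.000e-01]), array([ 0.001, -0.   ,  0.001])) (array([216.3, -69.7,  82.2]), array([ 0.001, -0.   ,  0.001]))
```

{"api": "carry_out", "payload": {
  "rows": "45 -15 0 0 0 0 1;90 -29 0 0 0 0 1;135 -44 0 0 0 0 1;180 -58 0 0 0 0 1;216 -70 0 0 0 0 1;216 -70 0 0 0 0 1;216 -70 30 0 0 0 1;216 -70 50 0 0 0 1"
}}

```text
time: 9.1
ee_pos: [0.6247, -0.1059, 0.1713]
orientation: [-180.0, 0.0, 21.1]
contact_force: [-0.1, 0.6, -0.4]
opening: -0.001
```

```bash
python3 -c "
from h import *
print(rel(*tabp(172)))
c=camera('scene');a=c['color'][135:300,235:430];cv2.imwrite('pics/i.png',cv2.resize(a,None,fx=3.6,fy=3.6,interpolation=3)[...,::-1])"
```

```text
(array([-2.1,  3.3, 31.3]), array([-0.   ,  0.   , -0.003]))
```

View pics/i.png

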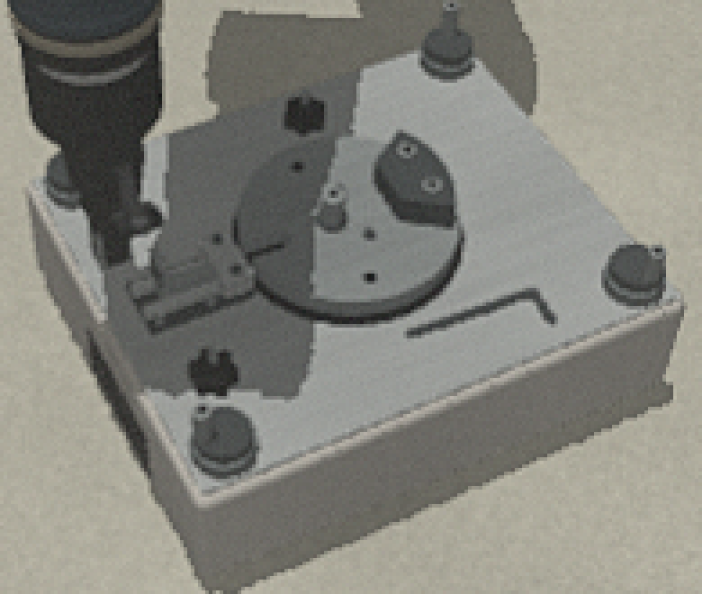

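The tip at (118,255) hangs outside the tab at (155,255), and the slot at (265,248) faces the bar. Descend and approach.

{"api": "carry_out", "payload": {
  "rows": "-2 3 15 0 0 0 1;-2 3 31 0 0 0 1;-2 3 31 0 0 0 1;-2 -1 31 0 0 0 1;-2 -5 31 0 0 0 1;-2 -8 31 0 0 0 1;-2 -11 31 0 0 0 1;-2 -13 31 0 0 0 1"
}}

```text
time: 9.95
ee_pos: [0.6185, -0.0947, 0.1417]
orientation: [180.0, -0.0, 21.2]
contact_force: [0.2, 0.2, 0.6]
opening: 0.001
```

```bash
python3 -c "
from h import *
print(sense()['contact_force'])
for u in(156,150,140,130,119,117):print(u,rel(*tabp(u)))"
```

```text
[0.15851332 0.17632043 0.57846772]
156 (array([-0.4, -0.1,  1.7]), array([ 0.   , -0.001, -0.003]))
150 (array([-0.4, -6.1,  1.7]), array([ 0.   , -0.001, -0.003]))
140 (array([ -0.5, -16.1,   1.7]), array([ 0.   , -0.001, -0.003]))
130 (array([ -0.5, -26.1,   1.7]), array([ 0.   , -0.001, -0.003]))
119 (array([ -0.5, -37.1,   1.7]), array([ 0.   , -0.001, -0.003]))
117 (array([ -0.5, -39.1,   1.7]), array([ 0.   , -0.001, -0.003]))
```

Now push slowly, in 1.5 mm steps, watching the force.

{"api": "carry_out", "payload": {
  "rows": "0 -1.5 0 0 0 0 1;0 -3 0 0 0 0 1;0 -4.5 0 0 0 0 1;0 -6 0 0 0 0 1;0 -7.5 0 0 0 0 1"
}}

```text
time: 10.45
ee_pos: [0.6159, -0.0885, 0.1413]
orientation: [180.0, 0.0, 21.1]
contact_force: [0.5, -3.6, -0.8]
opening: 0.006
```

{"api": "carry_out", "payload": {
  "rows": "0 -1.5 0 0 0 0 1;0 -3 0 0 0 0 1;0 -4.5 0 0 0 0 1;0 -6 0 0 0 0 1"
}}

```text
time: 10.85
ee_pos: [0.6136, -0.0825, 0.1413]
orientation: [180.0, -0.0, 21.1]
contact_force: [0.2, -2.9, -0.6]
opening: 0.001
```

```bash
python3 -c "
from h import *
s=sense();print(s['contact_force'],(s['ee_pos'][:2]*1000-AX)@[np.sin(np.radians(21.3)),-np.cos(np.radians(21.3))],rel(*tabp(119)))
c=camera('scene');slot(c,-110,-35,rs=(50,54,58))"
```

```text
[ 0.16171312 -2.86548507 -0.56264747] 142.97150003975642 (array([ -0.4, -24. ,   1.3]), array([ 0.   , -0.   , -0.003]))
50 edges -67.0 -58.75 mid -62.875 width mm 7.2 min 64 med 79
54 edges -65.0 -58.5 mid -61.75 width mm 6.1 min 47 med 78
58 edges -65.25 -60.25 mid -62.75 width mm 5.1 min 46 med 79
```

About 3 N, so the bar is sliding freely. Continue.

{"api": "carry_out", "payload": {
  "rows": "0 -1.5 0 0 0 0 1;0 -3 0 0 0 0 1;0 -4.5 0 0 0 0 1;0 -6 0 0 0 0 1"
}}

```text
time: 11.3
ee_pos: [0.6114, -0.0769, 0.1413]
orientation: [180.0, 0.0, 21.1]
contact_force: [0.6, -4.4, -0.0]
opening: -0.001
```

{"api": "carry_out", "payload": {
  "rows": "0 -1.5 0 0 0 0 1;0 -3 0 0 0 0 1;0 -4.5 0 0 0 0 1;0 -6 0 0 0 0 1"
}}

```text
time: 11.7
ee_pos: [0.6092, -0.0713, 0.1413]
orientation: [-180.0, 0.0, 21.1]
contact_force: [-0.7, -5.6, 0.8]
opening: 0.003
```

{"api": "carry_out", "payload": {
  "rows": "0 -1.5 0 0 0 0 1;0 -3 0 0 0 0 1;0 -4.5 0 0 0 0 1;0 -6 0 0 0 0 1"
}}

```text
time: 12.1
ee_pos: [0.607, -0.0657, 0.1413]
orientation: [-180.0, 0.0, 21.1]
contact_force: [0.2, -4.4, -0.4]
opening: -0.001
```

{"api": "carry_out", "payload": {
  "rows": "0 -1 0 0 0 0 1;0 -2 0 0 0 0 1;0 -3 0 0 0 0 1"
}}

```text
time: 12.4
ee_pos: [0.6059, -0.0629, 0.1413]
orientation: [-180.0, 0.0, 21.1]
contact_force: [-0.2, -4.3, -0.2]
opening: 0.001
```

```bash
python3 -c "
from h import *
s=sense();print(s['contact_force'],(s['ee_pos'][:2]*1000-AX)@[np.sin(np.radians(21.3)),-np.cos(np.radians(21.3))])"
```

```text
[-0.24267432 -4.26988033 -0.15752621] 121.90727483120635
```

{"api": "carry_out", "payload": {
  "rows": "0 -0.7 0 0 0 0 1;0 -1.4 0 0 0 0 1"
}}

```text
time: 12.6
ee_pos: [0.6054, -0.0616, 0.1413]
orientation: [-180.0, 0.0, 21.1]
contact_force: [0.4, -4.0, 0.6]
opening: 0.002
```

{"api": "carry_out", "payload": {
  "rows": "0 -0.7 0 0 0 0 1;0 -1.4 0 0 0 0 1"
}}

```text
time: 12.8
ee_pos: [0.6052, -0.0607, 0.1414]
orientation: [180.0, 0.0, 21.1]
contact_force: [0.0, -7.3, 0.2]
opening: -0.003
```

{"api": "carry_out", "payload": {
  "rows": "0 -0.5 0 0 0 0 1;0 -1 0 0 0 0 1"
}}

```text
time: 13.0
ee_pos: [0.6051, -0.0606, 0.1414]
orientation: [179.9, 0.0, 21.1]
contact_force: [1.3, -11.0, 0.5]
opening: 0.0
```

The force rises while the position holds (u≈119.5 mm, expected ≈119), so the bar is at its stop. Withdraw.

{"api": "carry_out", "payload": {
  "rows": "0 2 0 0 0 0 1;0 8 0 0 0 0 1;0 25 0 0 0 0 1;0 30 -30 0 0 0 1;0 30 -80 0 0 0 1;0 30 -90 0 0 0 1;-50 60 -90 0 0 0 1;-100 80 -90 0 0 0 1"
}}

```text
time: 13.8
ee_pos: [0.5496, -0.1628, 0.2312]
orientation: [180.0, -0.1, 21.3]
contact_force: [0.8, -1.2, 0.7]
opening: 0.0
```

{"api": "carry_out", "payload": {
  "rows": "-45 10 0 0 0 0 1;-90 20 0 0 0 0 1;-135 30 0 0 0 0 1;-150 40 0 0 0 0 1;-150 40 0 0 0 0 1"
}}

```text
time: 14.3
ee_pos: [0.4221, -0.2552, 0.2317]
orientation: [180.0, -0.0, 21.0]
contact_force: [0.0, 0.6, 0.1]
opening: 0.002
```

```bash
python3 -c "
from h import *
print(sense()['ee_pos'],sense()['contact_force'])
a=np.radians(-68.7)
for n in('top','scene'):
    c=camera(n);W=cloud(c);P=W.reshape(-1,3)*1000;d=P[:,:2]-AX
    u=d@[np.cos(a),np.sin(a)];v=d@[-np.sin(a),np.cos(a)]
    k=(P[:,2]>149)&(P[:,2]<158)&(u>95)&(u<150)&(abs(v)<16);print(n,'tab u',u[k].mean(),u[k].min(),u[k].max(),'v',v[k].mean(),k.sum())
    if n=='top': slot(c,-110,-35,rs=(46,50,54))
    if n=='top':t=cv2.resize(c['color'][110:250,235:390],(620,560)[::1],interpolation=3)[80:320,180:520]
    else: s=cv2.resize(c['color'][135:300,235:430],(702,594),interpolation=3)[60:420,20:500]
cv2.imwrite('pics/j.png',np.hstack([cv2.resize(t,(400,360)),cv2.resize(s,(400,360))])[...,::-1])
"
```

```text
[ 0.42210242 -0.25521462  0.23174275] [6.59126708e-05 5.51546021e-01 8.28895140e-02]
top tab u 103.83082908023479 100.57784421273486 106.75258390730464 v -0.6309230450063275 11
46 edges -78.5 -60.75 mid -69.625 width mm 14.2 min 70 med 114
50 edges -78.75 -61.75 mid -70.25 width mm 14.8 min 39 med 114
54 edges -78.5 -73.5 mid -76.0 width mm 4.7 min 57 med 115
scene tab u 106.56794039186195 103.3141329154642 109.49828448749132 v 3.747759719189235 24
```

View pics/j.png

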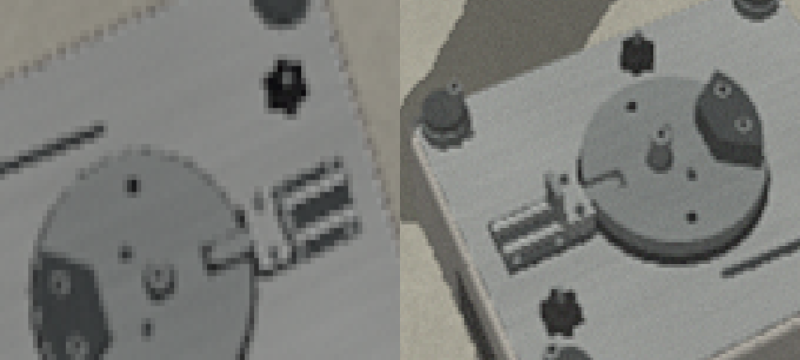

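The bar sits in the slot, with its nose near the slot's inner end at (210,262). The tab is close to the strap at u≈105 mm, which is home. Knobs and hex key are in place.

```bash
python3 -c "
from plant import hand_in
print(hand_in())"
```

```text
the job is handed in; nothing more can be done
None
```

The shaker's drive is locked and the job is handed in, after about 14 s of the 64 s allowed. With the shut fingertips I pushed the counterweight's trailing end about 80° clockwise at roughly 3–5 N. I checked that the slot faced the bar, then pushed the tab in at 3–6 N until it met its stop. The force there rose to 11 N with no further movement, and I took the hand clear.

**Final checks:**
- **Bar:** the tab is 103.8 mm from the axis by the top camera and 106.6 mm by the scene camera (105 mm is fully home). The last picture shows the bar inside the slot.
- **Bystanders:** both knobs and the part of the hex key in view look undisturbed. I did not check the bench glassware or screwdriver again, but the arm never came near them except to pass high over the right-hand side.
- **Hand:** the gripper is clear of everything, with the contact force near zero.

**Where the cameras disagreed:** before the bar push they put the slot's direction at −70.1° (top) and −67.4° (scene), against −68.7° for the bar. I put this down to each camera seeing a different slot wall and used the mean, −68.75°. The bar then slid in without catching. The scene camera also placed the tab about 4 mm off the bar's centre line, probably because it sees the tab's side; the top camera did not.

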